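# Slide the pepper mill home into its counter stand

### The job

Push the pepper mill along the counter with the fingertips, low on its body, so that it slides upright into the open bay of the low wooden stand and its whole foot is inside. Push gently: do not pinch, lift or tip the mill, and leave the spice jar, dish, saucepan lid and ladle where they are. Then move the hand away and leave the mill standing.

Things in the scene. Friction and masses are not known exactly. Their poses are not given: they have to be found in the camera images.
- mill: Pepper mill, dark wood, 209 mm tall, 0.25-0.42 kg, loose on the counter about 180 mm before the stand, left or right of its middle line. Foot: plain cylinder 60 mm across up to 44 mm; above it a 38 mm waist at 105 mm and a 48 mm wide head. Origin: centre of its underside (z = 0); z up; yaw means nothing. Pushed below 35 mm it slides; pushed well above its foot it tips.
- stand: Low wooden stand fixed to the counter: three walls 24 mm high, 12 mm thick round a bay without floor, open on its -x side (roughly towards the robot). Bay inside: 84 mm deep (x -42 at the mouth to +42 at the back wall), 124 mm wide (y -62 to +62). Origin: middle of the bay at counter height; x from mouth to back wall, z up. With its axis on the origin the mill's foot has 12 mm before and behind it.
- jar: The screw-top spice jar, clear plastic with a white lid, 52 mm across, 110 mm tall, loose; not to be moved. It stands beside the mill, 130 to 180 mm from it to the left or right. Origin: centre of its underside.
- dish: The terracotta dish, 136 mm across the rim, 35 mm tall, loose, beside the stand; not to be moved. Origin: centre of its underside.
- lid: The enamelled saucepan lid lying flat, 181 mm across, with a black knob reaching 50 mm up, loose, on the other side of the stand; not to be moved. Origin: centre of its underside.
- ladle: The copper-toned ladle lying on the counter well off to the left (+y), bowl 88 mm across and 32 mm tall, handle 300 mm long along its -x axis; loose, not to be moved. Origin: underside of the bowl.
Mind the look-alikes: they are no part of the job. Leave any blue, green or yellow look-alike of the stand alone.

How it is judged:
At the end, for the whole second after the job is handed in: The mill stands upright (within 0.04 rad) and still on the counter, its whole foot inside the stand's bay (2 mm leniency at the mouth); the jar, dish, lid and ladle are within 10 mm of where they started (x of mill in the frame of stand between -0.014 and 0.015 m and y of mill in the frame of stand between -0.035 and 0.035 m and angle between mill's own z axis and vertical below 0.04 rad and height (world z) of mill below 0.004 m and linear speed of mill below 0.01 m/s and distance of each of jar, dish, lid, ladle from where it was at the start of the episode below 0.01 m); the robot touches nothing.
It fails at once if the mill is tipped by more than 0.2 rad (angle between mill's own z axis and vertical above 0.2 rad).
It fails at once if the mill is lifted (its underside more than 8 mm up) (height (world z) of mill above 0.008 m).
It fails at once if the mill is pinched or shoved hard (more than 20 N from the fingers) (contact force between the fingers and mill above 20 N).
It fails at once if the mill is pushed high on its body (touched with the grasp point more than 105 mm up) (contact force between the fingers and mill above 1 N and height (world z) of the grasp point above 0.105 m).
It fails at once if the jar, dish, lid or ladle is moved by more than 10 mm (distance of any of jar, dish, lid, ladle from where it was at the start of the episode above 0.01 m).
It also fails if it takes over 42 s, if anything falls off the work surface, if the arm or the gripper's body presses on something with over 40 N, if the wrist force passes 120 N, or if a joint passes its speed limit or range.

### The arm

A 6-joint arm with a two-finger parallel gripper is mounted at the origin on the work surface. World frame = base frame: x ahead of the robot, y to its left, z up, the work surface at z = 0. Lengths are in m, angles in rad, forces in N, time in s.
With the tool pointing down it reaches from about 0.35 to 0.775 m from the base axis. Payload 7.3 kg.
Tool frame: the origin (TCP) lies at the very end of the fingers, on their centre line; the grasp point (between the pads) lies 19 mm behind it (robot.pinch_z is the distance from the TCP to the grasp point, in m); z points along the fingers, y is the line along which they close (so a half turn about z gives the same grasp; the last joint's range is limited). The gripper opens to 92 mm and grips with 3 to 60 N. Pads are 19 mm wide; open, the fingers measure 130 mm over their backs; the gripper's body (75 mm by 190 mm) begins 47 mm behind the grasp point.
Start: joints at [1.038, 0.342, 1.524, -0, 1.275, -0.146], TCP at [0.198, 0.486, 0.194] pointing down, gripper open.
Joint ranges: [-2.53, 2.53], [-0.77, 2.02], [0.04, 2.7], [-1, 4.14], [0.28, 2.66], [-3.11, 3.11]. Speed limits (rad/s): [2.57, 2.57, 3.14, 3.14, 3.14, 3.14].

### API

Orientations are given as [roll, pitch, yaw] about the fixed x, y, z axes, in that order (R = Rz(yaw) Ry(pitch) Rx(roll)).
In Python, from cell import robot gives the robot as it stands.
- The arm moves only by the tool move_arm, never from a script. Its argument "motion" is a list of rows, each a list of 6 numbers: the shift along the tool's x, y, z in units of 0.1 m (1.0 is 0.1 m), then the turn, a rotation vector about the tool's x, y, z in units of pi rad (1.0 is pi rad). In form: [[dx, dy, dz, rx, ry, rz], ...]. A call has 1 to 12 rows; each row is the pose to reach, as a shift and turn from the pose commanded when the call began, along the tool's axes at that moment, turning the shorter way round; what a row does not reach only later rows make up. A row lasts 1/8 s, in which the tool goes at most 62.5 mm and 10.7 degrees, less where a joint would pass 70% of its speed; a pose out of reach is approached as far as the arm can. A call with a number of a shift or a turn outside -1 to 1 is refused whole. A call with a gripper value outside its range is refused whole. "fingers" is the opening, from -1 (shut) to 1 (fully open), set as the call begins (left out, the last holds). The fingers move at their own pace and stop on an object; "newtons" is the grip in N (left out, the last holds). Time passes only in rows, so rows that repeat a pose let the fingers close. It gives the time, the measured TCP pose, the force, the opening and the grip force at its end, in the units of the state.
- robot.observe(): the state, without advancing time (a new reading comes with each control period).
- robot.read_camera(name): name is "side" or "top" or "wrist"; returns a dict with "image" (400x640x3 uint8, red, green, blue), "range_z" (400x640 float32, m along the optical axis (not along the pixel's ray), 0 where there is no reading), "vfov" (degrees; the focal length in pixels is half the picture's height over the tangent of half this angle, whatever the lens; pixels are square), "cx", "cy" (the principal point, pixels), "extrinsics" (4x4, takes a point from camera to world coordinates); the wrist camera has in their place "hand_eye" (4x4, takes a point from camera to tool coordinates, whose origin is the TCP and whose axes are the flange's). Camera axes: x right, y up, looking along -z (the intrinsics and any distortion apply to the point x, -y, -z); pixel columns grow to the right and rows downward; lengths in m; the calibration is good to about 2 mm. A picture is of the moment at which its call begins: read the wrist's pose just before it.
- robot.hand_in(): hands the job in; it is judged then, once.
The state is a dict: "time": time; "qpos": joint angles; "qvel": joint speeds; "joint_efforts": joint torques, N m; "tool_pos": TCP position; "tool_rot": TCP orientation; "contact_force": force on the tool from outside, world axes, zero at the start; "torque": the same for the moment, N m; "opening": finger opening in m; "grip_force": force on a finger pad.
Only numpy, scipy, OpenCV 4.12 (cv2) and the standard library are available. Lean on these libraries where they do the work, as an engineer would, in place of code of your own. Each camera call takes 0.05 s, during which the arm holds its last target. There are 200 camera calls.

## Working session

There is one attempt and no reset: what is moved stays moved. The work goes in short steps, Python scripts to look and compute and a tool call to move; the robot and the scene stay as the last step left them, time stands still between calls to the robot, and variables do not carry over. Pictures are saved under pics/ and viewed, at most 10 in all, crops included, and the job is handed in when it is done.

Besides the shell and the picture viewer there is one more tool, called after ">>>" as name(argument=value, ...) on one line, values as JSON. move_arm: Moves the arm, as the interface text tells. Shifts and turns lie within -1 to 1; 1 stands for 0.1 m of shift or pi rad of turn. Its arguments: {"type":"object","properties":{"motion":{"type":"array"},"fingers":{"type":"number"},"newtons":{"type":"number"}},"required":["motion"]}

```bash
mkdir -p pics
cat > h.py <<'E'
import numpy as np, cv2
from cell import robot
def cloud(c):
    z=c["range_z"].astype(float); h,w=z.shape
    f=h/2/np.tan(np.radians(c["vfov"])/2)
    v,u=np.mgrid[:h,:w]
    P=np.stack([(u-c["cx"])/f*z,-(v-c["cy"])/f*z,-z,np.ones_like(z)],-1)
    W=P@np.array(c["extrinsics"]).T
    W=W[...,:3]; W[z<=0]=np.nan
    return W
E
python3 - <<'E'
from h import *
for n in("top","side"):
    c=robot.read_camera(n); cv2.imwrite(f"pics/{n}0.png",c["image"][...,::-1]); np.save(n,cloud(c))
    print({k:c[k] for k in c if k not in("image","range_z")})
print(robot.observe())
E
```

```text
{'vfov': 54.31536875128575, 'cx': 320.82999819459235, 'cy': 198.56714087661967, 'extrinsics': array([[-0.10091131,  0.97388722, -0.20337304,  0.32707989],
       [-0.99487938, -0.09993967,  0.01506893,  0.0411434 ],
       [-0.0056496 ,  0.20385227,  0.97898536,  1.07456489],
       [ 0.        ,  0.        ,  0.        ,  1.        ]])}
{'vfov': 56.96361665564784, 'cx': 318.38872934672423, 'cy': 201.63804824822938, 'extrinsics': array([[ 9.24627621e-01,  1.99791204e-01, -3.24264146e-01,
         1.72815852e-01],
       [-3.80872350e-01,  4.85295382e-01, -7.87035352e-01,
        -9.17531114e-01],
       [ 1.21152081e-04,  8.51217873e-01,  5.24812461e-01,
         6.74373772e-01],
       [ 0.00000000e+00,  0.00000000e+00,  0.00000000e+00,
         1.00000000e+00]])}
{'time': 0.1, 'qpos': array([ 1.03802542e+00,  3.42685892e-01,  1.52488186e+00,  4.60215660e-06,
        1.27542099e+00, -1.45979884e-01]), 'qvel': array([ 0.00242022, -0.00069083, -0.00333145, -0.00132551, -0.00063503,
       -0.00041173]), 'joint_efforts': array([ 1.69637944e-03, -4.32002807e+01, -2.44694030e+01,  7.20320782e-02,
        5.26177045e-02,  3.28254970e-06]), 'tool_pos': array([0.19780452, 0.4858834 , 0.19361128]), 'tool_rot': array([-3.14021205e+00, -2.07432250e-04,  2.75480014e+00]), 'contact_force': array([0.94286381, 0.09852087, 0.37740078]), 'torque': array([-0.01629279,  0.02772685, -0.00108311]), 'grip_force': 0.0, 'opening': 0.09184020733037623}
```

View pics/top0.png

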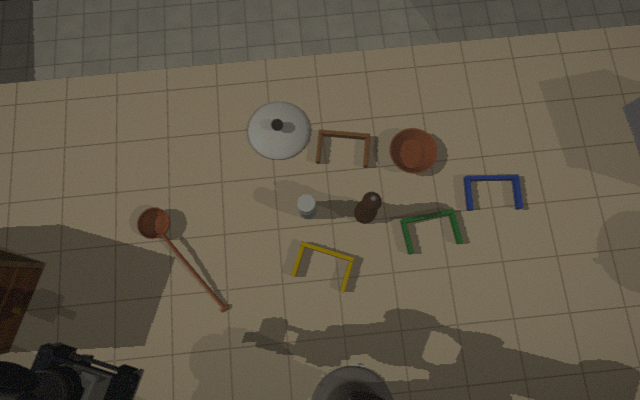

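View pics/side0.png

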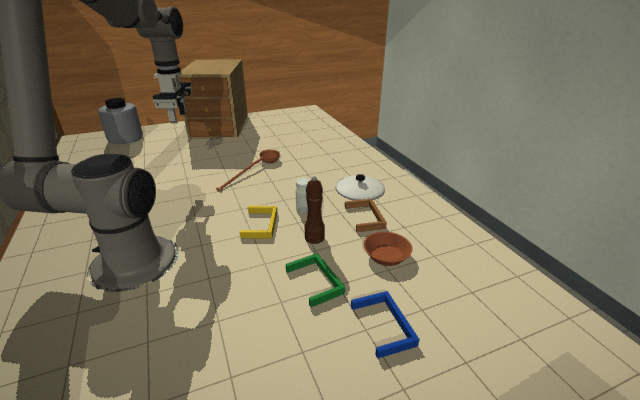

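The top view shows the wooden stand at about (343,148), with its mouth facing the robot. The mill's foot is at about (364,214), the jar at (306,206), the lid at (279,130) and the dish at (413,150). The yellow, green and blue look-alikes are nearby. The side view shows the mill's foot at about (314,236).

Run:
```python
from h import *
from scipy.optimize import least_squares
T=np.load("top.npy");S=np.load("side.npy")
def pts(W,b,lo,hi):
    u0,v0,u1,v1=b; p=W[v0:v1,u0:u1].reshape(-1,3); return p[(p[:,2]>lo)&(p[:,2]<hi)]
print("counter z",np.nanmedian(T[180:200,330:350,2]),np.nanmedian(S[270:290,220:260,2]))
p=pts(T,(312,124,378,172),.014,.035)
r=cv2.minAreaRect(p[:,:2].astype(np.float32)*1000); print("stand",r,cv2.boxPoints(r),len(p),np.median(p[:,2]))
for b,n in (((262,196,278+50,222),"jar"),((350,185,385,228),"mill")):
    q=pts(T,b,.02,.3); print(n,"top",q[:,2].max(), np.median(q[q[:,2]>q[:,2].max()-.015],0))
def circ(q,r):
    return least_squares(lambda c:np.hypot(q[:,0]-c[0],q[:,1]-c[1])-r,np.median(q[:,:2],0)+[.02,.03],loss="soft_l1",f_scale=.002)
q=pts(S,(300,175,330,245),.008,.042);s=circ(q,.03);print("mill foot side",s.x,len(q),np.abs(s.fun).mean())
q=pts(T,(350,185,385,228),.008,.042);print("mill top foot",len(q))
q=pts(S,(293,178,312,215),.03,.08);s=circ(q,.026);print("jar side",s.x,len(q))
for b,n in (((385,125,440,175),"dish"),((245,98,314,162),"lid"),((290,238,358,295),"yellow"),((398,205,466,256),"green")):
    q=pts(T,b,.012,.06); r=cv2.minAreaRect(q[:,:2].astype(np.float32)*1000); print(n,r, cv2.boxPoints(r).round().tolist(), q[:,2].max())
```

```text
counter z -0.00046172530939769807 0.00013216142662519914
stand ((688.297119140625, -51.18987274169922), (148.1080780029297, 97.84331512451172), 78.85472106933594) [[ 625.98364  -114.39084 ]
 [ 721.9817   -133.3037  ]
 [ 750.6106     12.011093]
 [ 654.61255    30.92395 ]] 491 0.02248238115175183
jar top 0.11446332317176411 [0.51899425 0.06604784 0.10953752]
mill top 0.21096363820717734 [ 0.49664541 -0.09019183  0.20342416]
mill foot side [ 0.49975247 -0.08950389] 251 0.027715891594948156
mill top foot 44
jar side [0.49094759 0.03070406] 143
dish ((654.428955078125, -243.596923828125), (130.4307403564453, 132.6105194091797), 38.580631256103516) [[562.0, -232.0], [645.0, -336.0], [747.0, -255.0], [664.0, -151.0]] 0.038380747354431755
lid ((764.8367919921875, 129.57691955566406), (157.199462890625, 161.03225708007812), 46.55377197265625) [[652.0, 128.0], [769.0, 17.0], [877.0, 131.0], [760.0, 242.0]] 0.054508690924089054
yellow ((362.9447021484375, 40.183746337890625), (147.97357177734375, 95.68030548095703), 66.84815216064453) [[290.0, -9.0], [378.0, -47.0], [436.0, 89.0], [348.0, 127.0]] 0.02917547763269268
green ((427.1054382324219, -263.096435546875), (96.011962890625, 149.44020080566406), 5.805525302886963) [[372.0, -194.0], [387.0, -342.0], [482.0, -333.0], [467.0, -184.0]] 0.030093747657297554
```

```bash
cat >> h.py <<'E'
from scipy.spatial.transform import Rotation as R, Slerp
def tilt(yaw,th):  # degrees; fingers point forward by th from straight down
    s,c=np.sin(np.radians(th)),np.cos(np.radians(th))
    return R.from_euler("z",yaw,degrees=True)*R.from_matrix(np.array([[c,0,s],[0,-1,0],[s,0,-c]]))
def now():
    o=robot.observe(); return np.array(o["tool_pos"]),R.from_euler("xyz",o["tool_rot"])
def steps(p,r,P,Q,n,hold=None):
    """n successive calls from p,r to P,Q; rotation clipped rows"""
    sl=Slerp([0,1],R.concatenate([r,Q]))
    for i in range(1,n+1):
        q=sl(i/n); t=p+(P-p)/(n-i+1)
        row=np.r_[r.inv().apply(t-p)*10,(r.inv()*q).as_rotvec()/np.pi].round(3)
        print(row.tolist())
        p=p+r.apply(row[:3]/10); r=r*R.from_rotvec(row[3:]*np.pi)
    return p,r
E
python3 - <<'E'
from h import *
p,r=now()
p,r=steps(p,r,np.array([.34,.1,.25]),tilt(90,0),5)
p,r=steps(p,r,np.array([.43,-.108,.25]),tilt(14.5,0),3)
E
```

```text
[-0.554, -0.608, -0.112, -0.0, 0.0, 0.075]
[-0.681, -0.461, -0.112, -0.0, 0.0, 0.076]
[-0.771, -0.287, -0.112, -0.0, 0.0, 0.075]
[-0.817, -0.099, -0.112, -0.0, 0.0, 0.076]
[-0.817, 0.096, -0.112, -0.0, 0.0, 0.075]
[-0.693, 0.3, 0.001, 0.0, 0.0, 0.14]
[-0.499, 0.567, 0.0, 0.0, 0.0, 0.14]
[-0.211, 0.726, 0.001, 0.0, 0.0, 0.139]
```

>>> move_arm(motion=[[-0.554,-0.608,-0.112,0,0,0.075],[-0.554,-0.608,-0.112,0,0,0.075]], fingers=-0.22)

```text
time: 0.35
tool_pos: [0.2266, 0.407, 0.2054]
tool_rot: [-3.141, 0.0, 2.516]
contact_force: [0.3, 0.1, -0.3]
opening: 0.0765
grip_force: 0.0
```

>>> move_arm(motion=[[-0.681,-0.461,-0.112,0,0,0.076],[-0.681,-0.461,-0.112,0,0,0.076]])

```text
time: 0.6
tool_pos: [0.2554, 0.33, 0.217]
tool_rot: [3.141, 0.0, 2.276]
contact_force: [-0.0, -0.3, 0.3]
opening: 0.0561
grip_force: 0.0
```

>>> move_arm(motion=[[-0.771,-0.287,-0.112,0,0,0.075],[-0.771,-0.287,-0.112,0,0,0.075]])

```text
time: 0.85
tool_pos: [0.284, 0.2529, 0.2283]
tool_rot: [3.141, 0.0, 2.04]
contact_force: [-0.1, 0.1, -0.5]
opening: 0.038
grip_force: 0.0
```

>>> move_arm(motion=[[-0.817,-0.099,-0.112,0,0,0.076],[-0.817,-0.099,-0.112,0,0,0.076]])

```text
time: 1.1
tool_pos: [0.3127, 0.1756, 0.2395]
tool_rot: [3.14, 0.0, 1.801]
contact_force: [1.0, -0.4, -0.2]
opening: 0.0357
grip_force: 0.0
```

>>> move_arm(motion=[[-0.817,0.096,-0.112,0,0,0.075],[-0.817,0.096,-0.112,0,0,0.075]])

```text
time: 1.35
tool_pos: [0.3413, 0.0981, 0.2507]
tool_rot: [3.14, 0.0, 1.565]
contact_force: [-0.6, 0.2, 0.2]
opening: 0.0358
grip_force: 0.0
```

>>> move_arm(motion=[[-0.693,0.3,0,0,0,0.14],[-0.693,0.3,0,0,0,0.14],[-0.693,0.3,0,0,0,0.14]])

```text
time: 1.72
tool_pos: [0.3707, 0.0298, 0.2501]
tool_rot: [-3.141, -0.0, 1.125]
contact_force: [-0.3, 0.0, -0.6]
opening: 0.0356
grip_force: 0.0
```

>>> move_arm(motion=[[-0.499,0.567,0,0,0,0.14],[-0.499,0.567,0,0,0,0.14],[-0.499,0.567,0,0,0,0.14]])

```text
time: 2.1
tool_pos: [0.4007, -0.0394, 0.2499]
tool_rot: [-3.141, -0.0, 0.686]
contact_force: [-0.5, 0.1, 0.6]
opening: 0.036
grip_force: 0.0
```

>>> move_arm(motion=[[-0.211,0.726,0,0,0,0.139],[-0.211,0.726,0,0,0,0.139],[-0.211,0.726,0,0,0,0.139],[-0.211,0.726,0,0,0,0.139]])

```text
time: 2.6
tool_pos: [0.4303, -0.1078, 0.25]
tool_rot: [-3.141, 0.0, 0.255]
contact_force: [-0.3, -0.1, 0.0]
opening: 0.0355
grip_force: 0.0
```

Run:
```python
from h import *
p,r=now()
p,r=steps(p,r,np.array([.42,-.11,.21]),tilt(14.5,33),1)
c=robot.read_camera("wrist"); cv2.imwrite("pics/w1.png",c["image"][...,::-1])
c["extrinsics"]=0
```

```text
[-0.105, -0.005, 0.4, -0.0, 0.183, 0.001]
```

View pics/w1.png

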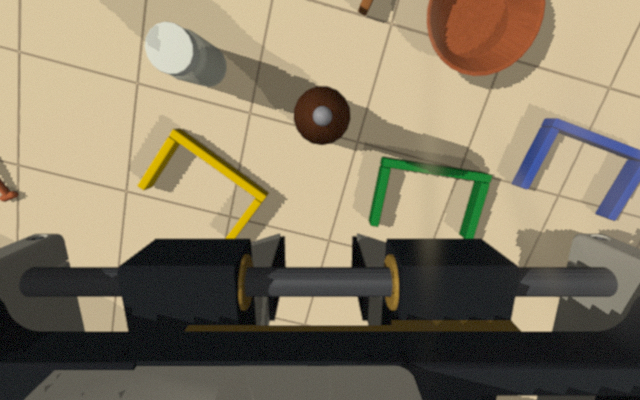

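The wrist view shows the mill's head at (322,115), straight ahead of the open fingers. The jar is at (180,52), and the yellow and green look-alikes are to either side.

>>> move_arm(motion=[[-0.105,0,0.4,0,0.183,0],[-0.105,0,0.4,0,0.183,0],[-0.105,0,0.4,0,0.183,0],[-0.105,0,0.4,0,0.183,0],[-0.105,0,0.4,0,0.183,0]])

```text
time: 3.28
tool_pos: [0.4193, -0.1105, 0.2101]
tool_rot: [3.141, -0.575, 0.253]
contact_force: [0.6, 0.2, 0.4]
opening: 0.0361
grip_force: 0.0
```

Run:
```python
from h import *
p,r=now(); print(p,robot.observe()["qpos"].round(2),r.apply([0,0,1]))
c=robot.read_camera("wrist"); cv2.imwrite("pics/w2.png",c["image"][...,::-1])
M=np.eye(4);M[:3,:3]=r.as_matrix();M[:3,3]=p
c["extrinsics"]=M@np.array(c["hand_eye"]); W=cloud(c)
from scipy.optimize import least_squares
q=W.reshape(-1,3); q=q[(np.hypot(q[:,0]-.499,q[:,1]+.09)<.045)]
for lo,hi,rad in((.01,.042,.03),(.185,.2,.024)):
    k=q[(q[:,2]>lo)&(q[:,2]<hi)]
    s=least_squares(lambda c:np.hypot(k[:,0]-c[0],k[:,1]-c[1])-rad,[.5,-.09],loss="soft_l1",f_scale=.002)
    print(s.x,len(k),np.abs(s.fun).mean())
S=np.load("side.npy").reshape(-1,3);q=S[(np.hypot(S[:,0]-.499,S[:,1]+.09)<.045)&(S[:,2]>.01)&(S[:,2]<.042)]
s=least_squares(lambda c:np.hypot(q[:,0]-c[0],q[:,1]-c[1])-.03,[.5,-.09],loss="soft_l1",f_scale=.002);print("side",s.x,len(q),np.abs(s.fun).mean())
k=W.reshape(-1,3);k=k[(k[:,2]>.014)&(k[:,2]<.03)&(np.hypot(k[:,0]-.685,k[:,1]+.05)<.1)]
if len(k)>50:
    rr=cv2.minAreaRect(k[:,:2].astype(np.float32)*1000);print("stand",rr,len(k))
```

```text
[ 0.41934361 -0.11054313  0.21008003] [-0.87 -0.07  2.15  0.67  0.91  0.08] [ 0.52614791  0.13596313 -0.83945363]
[ 0.50050129 -0.09349465] 265 0.000157521032443955
[ 0.5127136  -0.09063799] 1349 0.005228470249472426
side [ 0.49992987 -0.0911569 ] 178 0.0009985533834487267
stand ((690.6757202148438, -53.993682861328125), (147.9296875, 98.24130249023438), 79.058837890625) 1945
```

Run:
```python
from h import *
p,r=now()
p,r=steps(p,r,np.array([.431,-.111,.014]),tilt(14.6,33),3)
```

```text
[-0.326, 0.01, 0.569, 0.0, 0.0, -0.0]
[-0.326, 0.01, 0.569, 0.0, 0.0, -0.0]
[-0.325, 0.01, 0.569, 0.0, 0.001, -0.0]
```

>>> move_arm(motion=[[-0.163,0.005,0.285,0,0,0],[-0.326,0.01,0.569,0,0,0],[-0.489,0.015,0.85,0,0,0],[-0.52,0.02,0.92,0,0,0]])

```text
time: 3.82
tool_pos: [0.4268, -0.1096, 0.1031]
tool_rot: [-3.139, -0.573, 0.255]
contact_force: [0.9, -0.1, -0.5]
opening: 0.0356
grip_force: 0.0
```

Run:
```python
from h import *
p,r=now();print(p,robot.observe()["qpos"].round(2))
p,r=steps(p,r,np.array([.431,-.111,.014]),tilt(14.6,33),1)
```

```text
[ 0.42679725 -0.10958505  0.10312816] [-0.84  0.16  2.31  0.96  0.63 -0.32]
[-0.452, 0.026, 0.769, -0.001, 0.001, 0.0]
```

>>> move_arm(motion=[[-0.15,0.009,0.256,0,0,0],[-0.3,0.017,0.51,0,0,0],[-0.4,0.023,0.68,0,0,0],[-0.45,0.026,0.765,0,0,0],[-0.45,0.026,0.765,0,0,0]])

```text
time: 4.45
tool_pos: [0.4318, -0.1117, 0.0155]
tool_rot: [-3.14, -0.574, 0.256]
contact_force: [0.4, 0.5, -1.2]
opening: 0.0356
grip_force: 0.0
```

Run:
```python
from h import *
p,r=now();print(p,robot.observe()["qpos"].round(2),r.apply([0,0,1]),r.apply([1,0,0]))
p,r=steps(p,r,np.array([.431,-.111,.014]),tilt(14.6,33),1)
p,r=steps(p,r,np.array([.6865-.032*.968,-.0445-.032*.252,.014]),tilt(14.6,33),3)
c=robot.read_camera("side"); cv2.imwrite("pics/s2.png",cv2.resize(c["image"][140:300,200:440,::-1],None,fx=3,fy=3))
```

```text
[ 0.43179881 -0.11170109  0.01545025] [-0.84  0.42  2.39  1.51  0.51 -0.94] [ 0.5253821   0.13878011 -0.83947229] [0.8121551  0.21241248 0.54340135]
[-0.013, -0.009, 0.009, -0.001, 0.0, 0.0]
[0.649, 0.0, 0.42, 0.0, 0.0, 0.0]
[0.649, 0.0, 0.42, 0.0, 0.0, 0.0]
[0.65, 0.001, 0.421, 0.0, 0.0, 0.0]
```

View pics/s2.png

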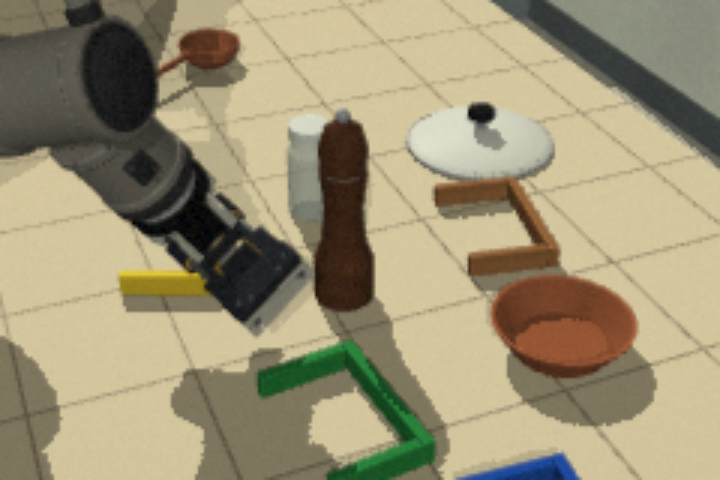

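The side view shows the fingertips behind the mill, pointing at its foot, and clear of the look-alikes. I will make contact slowly.

>>> move_arm(motion=[[0.08,-0.005,0.06,0,0,0],[0.16,-0.005,0.114,0,0,0],[0.21,-0.005,0.146,0,0,0],[0.25,-0.005,0.174,0,0,0],[0.28,-0.005,0.193,0,0,0],[0.31,-0.005,0.212,0,0,0],[0.34,-0.005,0.232,0,0,0],[0.37,-0.005,0.251,0,0,0],[0.4,-0.005,0.27,0,0,0],[0.43,-0.005,0.29,0,0,0]])

```text
time: 5.75
tool_pos: [0.4814, -0.0987, 0.0151]
tool_rot: [-3.141, -0.575, 0.254]
contact_force: [-0.5, -0.0, -0.2]
opening: 0.0351
grip_force: 0.0
```

```bash
cat > chk.py <<'E'
from h import *
from scipy.optimize import least_squares
import sys
p,r=now(); o=robot.observe(); print("tcp",p.round(4),o["contact_force"].round(1),o["time"])
g=[float(a) for a in sys.argv[1:3]]
B=np.array([.6848,-.0529]); a=np.radians(-11); E=np.array([[np.cos(a),np.sin(a)],[-np.sin(a),np.cos(a)]])
for n in("wrist","side"):
    c=robot.read_camera(n)
    if n=="wrist":
        M=np.eye(4);M[:3,:3]=r.as_matrix();M[:3,3]=p; c["extrinsics"]=M@np.array(c["hand_eye"])
    q=cloud(c).reshape(-1,3); d=np.hypot(q[:,0]-g[0],q[:,1]-g[1])<.045
    for lo,hi,rad in((.028,.042,.03),(.1,.11,.019),(.165,.185,.024)):
        k=q[d&(q[:,2]>lo)&(q[:,2]<hi)]
        if len(k)<20: continue
        s=least_squares(lambda c:np.hypot(k[:,0]-c[0],k[:,1]-c[1])-rad,g,loss="soft_l1",f_scale=.002)
        print(n,lo,s.x.round(4),"stand frame",(E@(s.x-B)).round(4),len(k),np.abs(s.fun).mean().round(4))
    if n=="side" and len(sys.argv)>3: cv2.imwrite(sys.argv[3],cv2.resize(c["image"][140:300,200:440,::-1],None,fx=3,fy=3))
E
python3 chk.py .517 -.088 pics/s3.png
```

```text
tcp [ 0.4814 -0.0987  0.0151] [-0.5 -0.  -0.2] 5.75
wrist 0.028 [ 0.5003 -0.0932] stand frame [-0.1734 -0.0748] 68 0.0001
wrist 0.1 [ 0.4998 -0.0933] stand frame [-0.1739 -0.0749] 741 0.0002
wrist 0.165 [ 0.5012 -0.0928] stand frame [-0.1727 -0.0742] 10437 0.0007
side 0.028 [ 0.5    -0.0913] stand frame [-0.1741 -0.0729] 46 0.0009
side 0.1 [ 0.5    -0.0918] stand frame [-0.174  -0.0735] 39 0.0008
side 0.165 [ 0.5009 -0.0889] stand frame [-0.1737 -0.0704] 125 0.0017
```

View pics/s3.png

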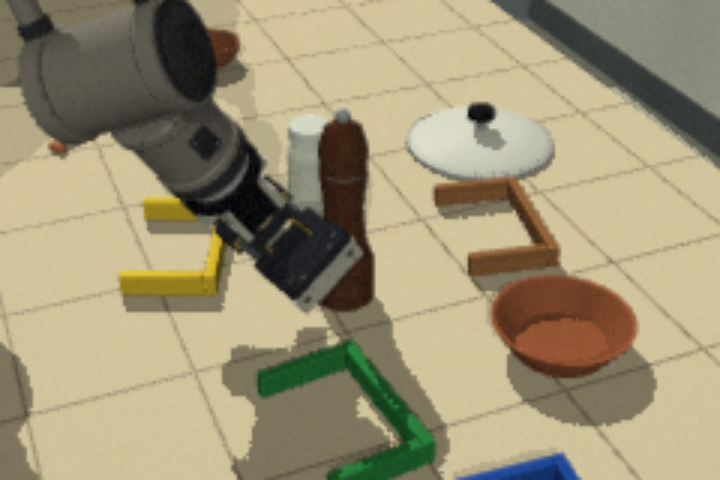

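Run:
```python
from h import *
p,r=now()
def proj(c,X,M):
    q=np.linalg.inv(M)@np.r_[X,1]; f=200/np.tan(np.radians(c["vfov"])/2)
    return [round(float(c["cx"]+f*q[0]/-q[2]),0),round(float(c["cy"]-f*q[1]/-q[2]),0)]
c=robot.read_camera("side")
for n,o in dict(tcp=[0,0,0],fr=[.0095,.018,0],fl=[.0095,-.018,0],up=[0,0,-.066],upr=[.0375,.095,-.066],uprb=[-.0375,.095,-.066],upl=[.0375,-.095,-.066]).items(): 
    X=p+r.apply(o);print(n,X.round(3),proj(c,X,c["extrinsics"]))
img=c["image"][150:270,240:400,::-1].copy(); a=cv2.resize(img,(640,480),interpolation=cv2.INTER_CUBIC)
M=np.eye(4);M[:3,:3]=r.as_matrix();M[:3,3]=p
w=robot.read_camera("wrist"); b=w["image"][...,::-1].copy()
Mw=M@np.array(w["hand_eye"]); print("wristcam",Mw[:3,3])
for o in([0,0,0],[.0095,.018,0],[.0095,-.018,0]):
    u,v=proj(w,p+r.apply(o),Mw);print(u,v)
    cv2.circle(b,(int(u),int(v)),3,(255,0,255),1)
cv2.imwrite("pics/s4.png",np.vstack([b[:,:],a[150:330]]))
```

```text
tcp [ 0.481 -0.099  0.015] [309.0, 236.0]
fr [ 0.494 -0.114  0.02 ] [315.0, 237.0]
fl [ 0.485 -0.079  0.02 ] [308.0, 231.0]
up [ 0.447 -0.108  0.071] [299.0, 225.0]
upr [ 0.501 -0.192  0.091] [329.0, 231.0]
uprb [ 0.44  -0.208  0.05 ] [310.0, 252.0]
upl [ 0.453 -0.008  0.091] [289.0, 201.0]
wristcam [ 0.43849529 -0.11018194  0.21337764]
317.0 230.0
346.0 216.0
289.0 216.0
```

View pics/s4.png

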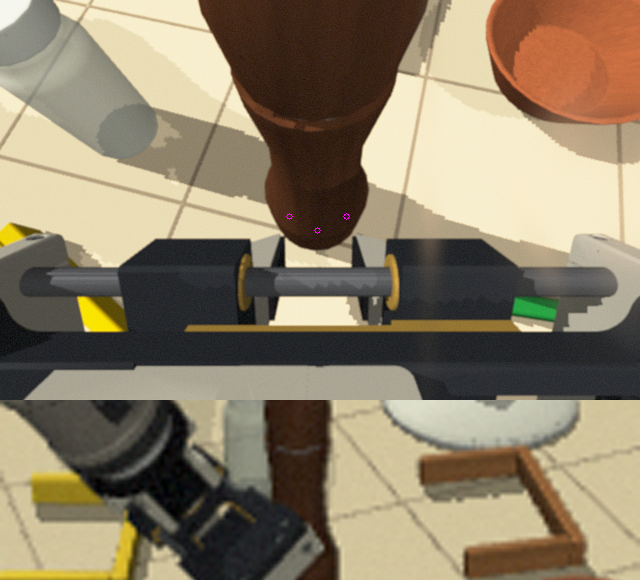

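Run:
```python
from h import *
p,r=now()
w=robot.read_camera("wrist"); print({k:w[k] for k in w if k not in("image","range_z")})
w["extrinsics"]=w["hand_eye"]; T=cloud(w)*1000
for u in(255,262,268,274,280,284,290,346,352,356,360,366,375):
    print(u,[T[v,u].round(0).tolist() for v in(232,239,244,255,275,300,315)])
k=T.reshape(-1,3); k=k[(k[:,2]<0)&(k[:,2]>-130)&(k[:,0]<60)&(np.abs(k[:,1])<110)]
print("nearest front of hand by z band")
for z in range(-130,0,10):
    q=k[(k[:,2]>=z)&(k[:,2]<z+10)]
    q1=q[np.abs(q[:,1])>40]
    print(z,len(q),np.nanpercentile(q1[:,0],[50,99]).round(0) if len(q1)>5 else "")
```

```text
{'vfov': 64.601295846482, 'cx': 318.0930902311903, 'cy': 202.81224529457978, 'hand_eye': array([[ 5.98369650e-04,  9.64485614e-01,  2.64134707e-01,
         7.05070186e-02],
       [ 9.99999820e-01, -5.67763539e-04, -1.92211685e-04,
         3.57786742e-04],
       [-3.54193489e-05,  2.64134774e-01, -9.64485780e-01,
        -1.90539400e-01],
       [ 0.00000000e+00,  0.00000000e+00,  0.00000000e+00,
         1.00000000e+00]])}
255 [[-6.0, -43.0, 13.0], [-11.0, -43.0, 12.0], [11.0, -30.0, -48.0], [11.0, -28.0, -61.0], [30.0, -16.0, -115.0], [13.0, -20.0, -100.0], [10.0, -20.0, -103.0]]
262 [[-6.0, -38.0, 14.0], [11.0, -28.0, -41.0], [10.0, -27.0, -46.0], [11.0, -25.0, -61.0], [30.0, -14.0, -116.0], [7.0, -20.0, -90.0], [2.0, -20.0, -93.0]]
268 [[-7.0, -34.0, 15.0], [11.0, -25.0, -42.0], [10.0, -24.0, -47.0], [10.0, -22.0, -59.0], [30.0, -13.0, -114.0], [-1.0, -20.0, -78.0], [-7.0, -20.0, -80.0]]
274 [[-6.0, -30.0, 14.0], [11.0, -22.0, -41.0], [10.0, -21.0, -47.0], [10.0, -20.0, -58.0], [30.0, -11.0, -115.0], [-1.0, -17.0, -78.0], [-8.0, -18.0, -78.0]]
280 [[-6.0, -26.0, 13.0], [9.0, -
[... 870 characters left out ...]
[-52.0, 25.0, -15.0]]
360 [[-6.0, 29.0, 14.0], [11.0, 22.0, -42.0], [10.0, 21.0, -47.0], [10.0, 19.0, -58.0], [30.0, 12.0, -114.0], [-6.0, 18.0, -70.0], [-51.0, 27.0, -16.0]]
366 [[-6.0, 33.0, 14.0], [11.0, 24.0, -43.0], [10.0, 24.0, -47.0], [11.0, 22.0, -61.0], [30.0, 13.0, -114.0], [-1.0, 20.0, -77.0], [-8.0, 20.0, -78.0]]
375 [[-6.0, 40.0, 14.0], [11.0, 29.0, -42.0], [11.0, 28.0, -48.0], [11.0, 26.0, -61.0], [29.0, 16.0, -114.0], [7.0, 21.0, -90.0], [2.0, 21.0, -92.0]]
nearest front of hand by z band
-130 17094 [28. 36.]
-120 20275 [29. 37.]
-110 6969 [30. 37.]
-100 1173 [25. 36.]
-90 1033 
-80 1275 
-70 1640 
-60 1521 
-50 1549 [-90. -88.]
-40 1989 [-45. -43.]
-30 1066 
-20 2568 
-10 430
```

>>> move_arm(motion=[[-0.05,0,0.077,0,0,0],[-0.1,0,0.155,0,0,0],[-0.13,0,0.2,0,0,0],[-0.147,0,0.227,0,0,0],[-0.147,0,0.227,0,0,0]])

```text
time: 6.62
tool_pos: [0.481, -0.0987, -0.0121]
tool_rot: [-3.141, -0.575, 0.254]
contact_force: [0.6, 0.5, -0.4]
opening: 0.0357
grip_force: 0.0
```

Run:
```python
from h import *
p,r=now();print(robot.pinch_z,p,robot.observe()["contact_force"])
w=robot.read_camera("wrist"); w["extrinsics"]=w["hand_eye"]; T=cloud(w)
k=T.reshape(-1,3); k=k[(np.abs(np.abs(k[:,1])-.022)<.005)&(k[:,0]>0)&(k[:,0]<.013)&(k[:,2]>-.07)]
Wk=p+r.apply(k); h,e=np.histogram(k[:,2],np.arange(-.07,.02,.004)); print(h.tolist(),e.round(3).tolist())
k2=Wk[k[:,2]<-.034]; print("lowest finger z",np.percentile(k2[:,2],[0,2,10]))
c=robot.read_camera("side");cv2.imwrite("pics/s5.png",cv2.resize(c["image"][150:270,240:400,::-1],(800,600),interpolation=cv2.INTER_CUBIC))
```

```text
0.0188 [ 0.48102284 -0.09870531 -0.0120912 ] [ 0.5694045   0.47194128 -0.39130926]
[170, 189, 173, 189, 179, 159, 149, 141, 110, 35, 5, 14, 18, 50, 239, 83, 0, 0, 0, 0, 0, 0] [-0.07, -0.066, -0.062, -0.058, -0.054, -0.05, -0.046, -0.042, -0.038, -0.034, -0.03, -0.026, -0.022, -0.018, -0.014, -0.01, -0.006, -0.002, 0.002, 0.006, 0.01, 0.014, 0.018]
lowest finger z [0.01694805 0.022049   0.02561034]
```

View pics/s5.png

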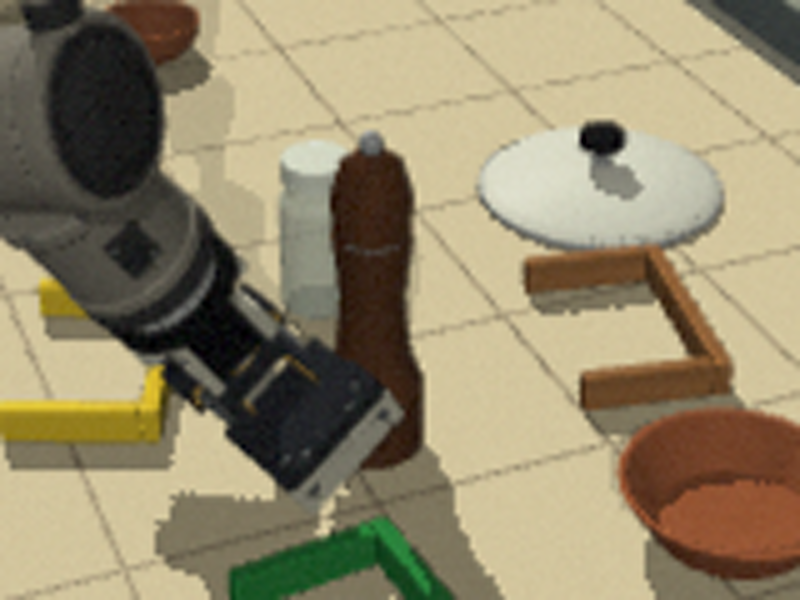

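The reported TCP is below the counter, yet nothing touches and no force shows. The wrist depth puts the real finger ends about 37 mm short of the reported TCP, so I use that offset from here. The fingertips are now low behind the mill's foot, so I will start pushing.

>>> move_arm(motion=[[0.005,0,0.049,0,0,0],[0.03,0,0.066,0,0,0],[0.056,0,0.082,0,0,0],[0.081,0,0.098,0,0,0],[0.106,0,0.115,0,0,0],[0.131,0,0.131,0,0,0],[0.165,0,0.153,0,0,0],[0.198,0,0.174,0,0,0],[0.232,0,0.196,0,0,0],[0.265,0,0.218,0,0,0],[0.299,0,0.24,0,0,0],[0.299,0,0.24,0,0,0]])

```text
time: 8.22
tool_pos: [0.5185, -0.089, -0.0157]
tool_rot: [3.141, -0.576, 0.255]
contact_force: [-0.5, 0.2, 0.5]
opening: 0.0357
grip_force: 0.2
```

```bash
python3 chk.py .528 -.085
```

```text
tcp [ 0.5185 -0.089  -0.0157] [-0.5  0.2  0.5] 8.225
wrist 0.028 [ 0.5204 -0.0888] stand frame [-0.1545 -0.0666] 1412 0.0057
wrist 0.1 [ 0.5312 -0.0862] stand frame [-0.1444 -0.062 ] 1591 0.0002
side 0.1 [ 0.5317 -0.085 ] stand frame [-0.1442 -0.0607] 38 0.0009
side 0.165 [ 0.5323 -0.0818] stand frame [-0.1442 -0.0575] 114 0.0017
```

>>> move_arm(motion=[[0.025,0,0.016,0,0,0],[0.067,0,0.044,0,0,0],[0.118,0,0.076,0,0,0],[0.168,0,0.109,0,0,0],[0.218,0,0.141,0,0,0],[0.269,0,0.174,0,0,0],[0.319,0,0.207,0,0,0],[0.37,0,0.239,0,0,0],[0.42,0,0.272,0,0,0],[0.47,0,0.305,0,0,0],[0.512,0,0.332,0,0,0],[0.546,0,0.354,0,0,0]])

```text
time: 9.82
tool_pos: [0.5813, -0.0727, -0.0158]
tool_rot: [-3.142, -0.575, 0.254]
contact_force: [-2.8, -0.6, -0.6]
opening: 0.036
grip_force: 1.1
```

```bash
python3 chk.py .595 -.069
```

```text
tcp [ 0.5813 -0.0727 -0.0158] [-2.8 -0.6 -0.6] 9.825
wrist 0.028 [ 0.5848 -0.0715] stand frame [-0.0946 -0.0374] 1245 0.0054
wrist 0.1 [ 0.5936 -0.07  ] stand frame [-0.0862 -0.0341] 1618 0.0002
side 0.1 [ 0.5941 -0.0689] stand frame [-0.0859 -0.033 ] 32 0.001
side 0.165 [ 0.5954 -0.0659] stand frame [-0.0853 -0.0298] 112 0.0019
```

>>> move_arm(motion=[[0.025,0,0.016,0,0,0],[0.067,0,0.044,0,0,0],[0.118,0,0.076,0,0,0],[0.168,0,0.109,0,0,0],[0.218,0,0.141,0,0,0],[0.269,0,0.174,0,0,0],[0.319,0,0.207,0,0,0],[0.37,0,0.239,0,0,0],[0.42,0,0.272,0,0,0],[0.47,0,0.305,0,0,0],[0.521,0,0.337,0,0,0],[0.571,0,0.37,0,0,0]])

```text
time: 11.42
tool_pos: [0.6473, -0.0555, -0.0158]
tool_rot: [-3.141, -0.575, 0.254]
contact_force: [-2.8, -1.5, 0.1]
opening: 0.0361
grip_force: 1.1
```

```bash
python3 chk.py .658 -.053 pics/s6.png
python3 - <<'E'
from h import *
c=robot.read_camera("top");T=cloud(c)
q=T[160:165].reshape(-1,3)
p,r=now(); w=robot.read_camera("wrist");M=np.eye(4);M[:3,:3]=r.as_matrix();M[:3,3]=p; w["extrinsics"]=M@np.array(w["hand_eye"])
a=np.radians(-11);E=np.array([[np.cos(a),np.sin(a)],[-np.sin(a),np.cos(a)]])
for n,W in(("top",T),("wrist",cloud(w))):
    k=W.reshape(-1,3); k=k[(k[:,2]>.018)&(k[:,2]<.03)]; s=(k[:,:2]-[.6848,-.0529])@E.T
    b=s[(np.abs(s[:,0]-.048)<.015)&(np.abs(s[:,1])<.06)]; print(n,"back wall x",len(b),np.percentile(b[:,0],[3,97]) if len(b) else "")
E
```

```text
tcp [ 0.6473 -0.0555 -0.0158] [-2.8 -1.5  0.1] 11.425
wrist 0.028 [ 0.6492 -0.0556] stand frame [-0.0344 -0.0094] 1423 0.0056
wrist 0.1 [ 0.6596 -0.0529] stand frame [-0.0248 -0.0048] 1629 0.0002
side 0.1 [ 0.6606 -0.0515] stand frame [-0.024  -0.0033] 34 0.001
side 0.165 [ 0.6616 -0.0489] stand frame [-0.0235 -0.0005] 104 0.0017
top back wall x 116 [0.03831131 0.05016011]
wrist back wall x 1629 [0.0412691  0.05252999]
```

View pics/s6.png

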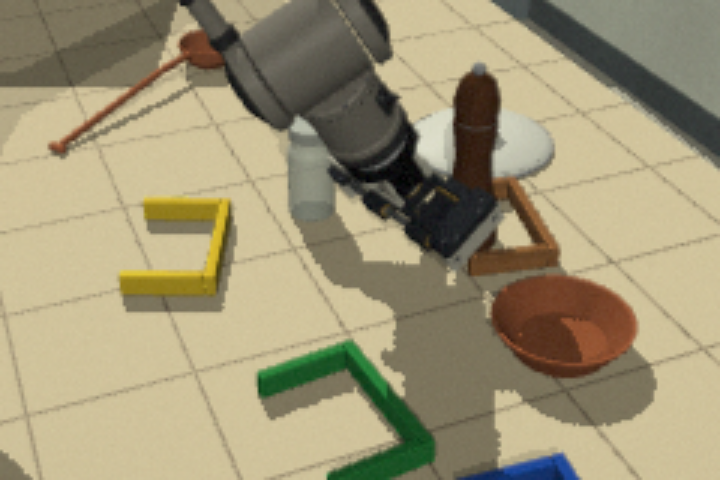

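The mill is standing upright and already inside the mouth of the bay, between the wooden walls. It still has about 27 mm to go.

>>> move_arm(motion=[[0.025,0,0.016,0,0,0],[0.059,0,0.038,0,0,0],[0.092,0,0.06,0,0,0],[0.126,0,0.082,0,0,0],[0.16,0,0.103,0,0,0],[0.193,0,0.125,0,0,0],[0.215,0,0.139,0,0,0],[0.227,0,0.147,0,0,0],[0.227,0,0.147,0,0,0]])

```text
time: 12.75
tool_pos: [0.6732, -0.0488, -0.0158]
tool_rot: [-3.142, -0.575, 0.254]
contact_force: [-1.4, 0.4, -0.4]
opening: 0.0359
grip_force: 0.6
```

```bash
python3 chk.py .685 -.047
```

```text
tcp [ 0.6732 -0.0488 -0.0158] [-1.4  0.4 -0.4] 12.75
wrist 0.028 [ 0.6753 -0.0491] stand frame [-0.01    0.0019] 1406 0.0056
wrist 0.1 [ 0.6857 -0.046 ] stand frame [-0.0005  0.0069] 1616 0.0002
side 0.1 [ 0.6856 -0.0448] stand frame [-0.0007  0.0081] 32 0.0008
side 0.165 [ 0.6873 -0.0417] stand frame [0.0003 0.0114] 100 0.0019
```

Centred. Now I back straight off along the push line, then rise.

>>> move_arm(motion=[[-0.04,0,-0.027,0,0,0],[-0.12,0,-0.08,0,0,0],[-0.25,0,-0.163,0,0,0],[-0.42,0,-0.272,0,0,0],[-0.59,0,-0.38,0,0,0],[-0.59,0,-0.6,0,0,0],[-0.59,0,-0.85,0,0,0],[-0.59,0,-1,0,0,0],[-0.59,0,-1,0,0,0]])

```text
time: 13.98
tool_pos: [0.5728, -0.0756, 0.0371]
tool_rot: [3.14, -0.577, 0.254]
contact_force: [-0.2, 0.3, -0.4]
opening: 0.0357
grip_force: 0.0
```

```bash
python3 chk.py .685 -.047
python3 - <<'E'
from h import *
c=robot.read_camera("side"); cv2.imwrite("pics/end.png",c["image"][...,::-1])
E
```

```text
tcp [ 0.5728 -0.0756  0.0371] [-0.2  0.3 -0.4] 13.975
wrist 0.028 [ 0.6863 -0.0462] stand frame [0.0002 0.0069] 793 0.0003
wrist 0.1 [ 0.6858 -0.0461] stand frame [-0.0003  0.0069] 990 0.0004
side 0.028 [ 0.6862 -0.0448] stand frame [-0.0002  0.0082] 68 0.0013
side 0.1 [ 0.6856 -0.0447] stand frame [-0.0008  0.0082] 35 0.0013
side 0.165 [ 0.6872 -0.042 ] stand frame [0.0003 0.0111] 102 0.0018
```

View pics/end.png

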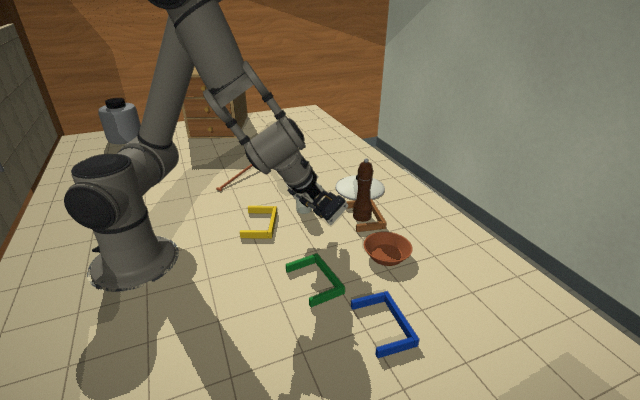

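The mill stands upright in the bay at about (364,215). The hand is clear and the other objects have not moved.

```bash
python3 -c "
from cell import robot
print(robot.hand_in())"
```

```text
the job is handed in; nothing more can be done
None
```

The pepper mill stands upright in the wooden stand's bay, about 0 mm in x and +7 mm in y from the middle of the bay. The hand is clear, the other objects look unmoved, and the job is handed in; no verdict came back.

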